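Snap ring onto an axle stub

ROBOT

A 6-joint arm with a two-finger parallel gripper is mounted at the origin on the work surface. World frame = base frame: x ahead of the robot, y to its left, z up, the work surface at z = 0. Lengths are in mm, angles in rad, forces in N, time in s.
With the tool pointing down it reaches from about 275 to 750 mm from the base axis. Payload 10.2 kg.
Tool frame: the origin (TCP) lies at the very end of the fingers, on their centre line; the grasp point (between the pads) lies 19 mm behind it; z points along the fingers, y is the direction in which the jaws open and shut (so a half turn about z gives the same grasp; the last joint's range is limited). The gripper opens to 85 mm and grips with 20 to 120 N. Pads are 22 mm wide; open, the fingers measure 114 mm over their backs; the gripper's body (76 mm by 85 mm) begins 54 mm behind the grasp point. The pads swing forward as they close: fully open they stand 13 mm farther back than shut.
Start: joints at [-1.351, 0.313, 1.498, -0, 1.331, -0.223], TCP at [224.936, -474.379, 231.294] pointing down, gripper open.
Joint ranges: [-2.94, 2.94], [-0.97, 2.17], [0.19, 2.56], [-1.23, 4.37], [0.02, 3.11], [-2.88, 2.88]. Speed limits (rad/s): [2.39, 2.39, 3.01, 3.14, 3.14, 3.14].

INTERFACE

Orientations are given as a unit quaternion [w, x, y, z].
In Python, from rig import readout, cams, finish_job gives the robot as it stands. The module is installed in compiled form; this text tells all that it offers.
- The arm moves only by the tool carry_out, never from a script. Its argument "steps" is one flat list of numbers, 7 for each row, row after row: the shift along the tool's x, y, z in cm, then the turn, a rotation vector about the tool's x, y, z in units of 5 degrees (1.0 is 5 degrees), then the opening, from -1 (shut) to 1 (fully open), so that 0 is half open. In form: [x, y, z, ax, ay, az, hand, x, y, z, ax, ay, az, hand, ...]. A call has 1 to 20 rows; each row shifts and turns the commanded pose from where the row before left it, along the tool's axes as they then stand; what a row does not reach is not made up. A row lasts 1/12 s, in which the tool goes at most 41.7 mm and 7.16 degrees, less where a joint would pass 70% of its speed; a pose out of reach is approached as far as the arm can. A call with a gripper value outside its range is refused whole. The fingers move at their own pace and stop on an object; "grip_force" is the grip in N (left out, the last holds). Time passes only in rows, so rows that do not move let the fingers close. It gives the time, the measured TCP pose, the force and the opening at its end, in the units of the state.
- readout.sense(): the state, without advancing time (a new reading comes with each control period).
- cams.capture(name): name is "side" or "top"; returns the picture (480x640x3 uint8, red, green, blue); there is no depth.
- cams.calibration(name): a dict with "fx", "fy", "cx", "cy" (pixels), "R" (3x3) and "t" (3): a world point X has camera coordinates R X + t. Camera axes: x right, y down, z forward; pixel columns grow to the right and rows downward; lengths in mm; the calibration is good to about 2 mm. A picture is of the moment at which its call begins. calibration takes no time and is no camera call.
- finish_job(): hands the job in, once; it reports no verdict.
The state is a dict: "time_s": time; "joints": joint angles; "dq": joint speeds; "tau": joint torques, N m; "eef_pos": TCP position; "ee_rot": TCP orientation; "force": force on the tool from outside, world axes, zero at the start; "wrist_torque": the same for the moment, N m; "grip_width": opening from 0.0 (shut) to 1.0 (fully open).
Only numpy, scipy, OpenCV 4.12 (cv2) and the standard library are available. Lean on these libraries where they do the work, as an engineer would, in place of code of your own. Each camera call takes 0.05 s, during which the arm holds its last target.

TASK

Take the grooved steel axle stub from the wooden tray, set it groove end up, fully home, in the bore of the orange fixture and let go of it. Then pick the snap ring pliers off their blue stand with the snap ring on their tips, squeeze the handles fully so that the ring is spread, and lower the spread ring over the stub until it is level with the groove, without pushing on the stub. Finish there still holding: handles squeezed, ring spread around the groove, the pliers upright and carried by the gripper alone; leave the other things on the table where they are.

Things in the scene. Friction and masses are not known exactly. Their poses are not given: they have to be found in the camera images.
- stub_centre (a point): Grooved bright-steel axle stub, a round pin 30 mm across, 110 mm long, about 0.45 kg, upright in the wooden tray with two plain pins (brass 95 mm, black 80 mm tall), 58 mm apart in any order along the tray. The point is its centre, 55 mm above its foot; z up to the groove end. 3 mm bevel at the foot, 4 mm at the top.
- stub_groove (a point): Centre of the stub's groove: a dark neck 25 mm across and 10 mm wide, its middle 90 mm above the foot and 20 mm below the top; on the stub's axis, z up the axis.
- stub_foot (a point): Centre of the stub's underside.
- tray: Shallow wooden tray, 190 mm (its x) by 75 mm (its y) by 16 mm high, floor 5 mm thick, fixed to the table. Origin under its centre, on the table. The pins stand in a row along its x, so fingers fit best on either side along its y.
- bore_mouth (a point): Centre of the mouth of the blind bore, on the top of the orange fixture block (90 x 90 mm, top 53 mm above the table, on a dark base plate 150 x 120 mm, 8 mm thick, fixed). The bore is about 33 mm across, 30 mm deep, with a 3 mm bevel at the mouth. z up.
- bore_floor (a point): Centre of the bore's floor, 30 mm below its mouth; the stub's foot rests here when fully home, the groove then being 113 mm above the table.
- stand: Blue steel pliers stand, 120 x 110 mm, fixed, origin under its centre on the table. A post on its -x side carries two fork arms (floor 85 mm above the table) on which the pliers' hanger bar lies between 7 mm high lips; the ring side (+x) and the top are open, so the pliers lift straight up.
- pliers_grip (a point): Point midway between the blue handles of the snap ring pliers at the height to grip, 160 mm above the table in the stand; x to the ring side, y from right to left handle, z up. Handles 14 mm wide (x), 58 mm over both here (along y) relaxed, 40 mm squeezed; from 56 mm below this point to 20 mm above. Full squeeze takes 10 N a handle: grip with 25 to 40 N and they shut to their stop.
- ring_centre (a point): Centre of the brass-coloured snap ring that hangs on the pliers' tips, lying level: 25 mm to the pliers' +x side of the grip point and 135 mm below it (25 mm above the table in the stand); z up. Ring 3 mm thick; fully spread it is 36 mm across inside and 44 mm outside, relaxed too narrow to pass over the stub. The ring never leaves the tips.
- lever_left (a joint): Squeeze of the pliers' handles, rad: 0 relaxed (ring closed), 0.131 fully squeezed (ring fully spread, at a stop). Both handles move together.
- pliers: Snap ring pliers with ring, 0.22 kg, hanging in the stand, handles up, tips down. Origin midway between the handles at the underside of the 92 mm hanger bar (along y, 10 mm high), 75 mm below the grip point; x towards the ring, z up. The handles spring apart.
- stub: The axle stub; origin at the centre of its foot, z up its axis.
- fixture: The orange fixture with its base plate, fixed; origin under its centre on the table.
- brass_pin: Plain brass pin without groove, 30 mm across, 95 mm tall, in the tray; leave it. Origin at its foot.
- black_pin: Plain black pin without groove, 30 mm across, 80 mm tall, in the tray; leave it. Origin at its foot.
- wrench: Open wrench, 170 mm, lying on the table; leave it.
- screwdriver: Screwdriver, 190 mm, lying on the table; leave it.
- hammer: Hammer, 260 mm, lying on the table; leave it.
- grease_jar: Jar with red cap, 70 mm across, 75 mm high; leave it.
- clamp_block: Dark stepped steel block 70 x 50 x 42 mm; leave it.
Not all that is in view belongs to the job. What is shaped like the stand but green is not meant.

How it is judged (in metres and radians):
On the way, in this order (a step that is already met when the one before it is completed fails the run):
1. the stub stands fully home in the bore, groove end up, released (horizontal distance between stub_foot and bore_floor below 0.004 m and z of stub_foot in the frame of bore_floor below 0.003 m and angle between stub_foot's own z axis and vertical below 0.06 rad and contact force between stub and the fingers below 0.5 N), for 0.2 s.
2. the pliers are off their stand and squeezed, the ring spread, above the stub's top (horizontal distance between stub_foot and bore_floor below 0.004 m and z of stub_foot in the frame of bore_floor below 0.003 m and angle between stub_foot's own z axis and vertical below 0.06 rad and value of joint lever_left above 0.1 rad and z of ring_centre in the frame of stub_groove above 0.022 m and contact force between pliers and stand below 0.2 N and contact force between pliers and the fingers above 3 N), for 0.2 s.
At the end, for the whole second after the job is handed in: Stub home: foot within 3 mm of bore floor, 4 mm of axis, tilt < 0.06 rad, fingers off it. Pliers still, gripped: lever_left > 0.10, tilt < 0.1, ring within 4 mm of groove in height and sideways, < 3 N on the stub, touching no fixture, stand or tray. Other things moved < 30 mm (all of step 1 and value of joint lever_left above 0.1 rad and z of ring_centre in the frame of stub_groove between -0.004 and 0.004 m and horizontal distance between ring_centre and stub_groove below 0.004 m and angle between ring_centre's own z axis and vertical below 0.1 rad and contact force between pliers and the fingers above 3 N and contact force between pliers and stub below 3 N and contact force between pliers and fixture below 0.2 N and contact force between pliers and stand below 0.2 N and contact force between pliers and tray below 0.2 N and linear speed of pliers below 0.02 m/s and distance of each of brass_pin, black_pin, wrench, screwdriver, hammer, grease_jar, clamp_block from where it was at the start of the episode below 0.03 m); the arm keeps its last pose, push and grip.
It fails at once if the ring was forced over the stub without being spread (horizontal distance between ring_centre and stub_groove below 0.012 m and z of ring_centre in the frame of stub_groove between -0.03 and 0.012 m and value of joint lever_left below 0.07 rad).
It fails at once if the pliers pushed hard on the stub (over 25 N) (contact force between pliers and stub above 25 N).
It fails at once if one of the other things was disturbed (moved over 30 mm) (distance of any of brass_pin, black_pin, wrench, screwdriver, hammer, grease_jar, clamp_block from where it was at the start of the episode above 0.03 m).
It also fails if it takes over 64 s, if anything falls off the work surface, if the arm or the gripper's body presses on something with over 40 N, if the wrist force passes 120 N, or if a joint passes its speed limit or range.

## Working session

There is one attempt and no reset: what is moved stays moved. The work goes in short steps, Python scripts to look and compute and a tool call to move; the robot and the scene stay as the last step left them, time stands still between calls to the robot, and variables do not carry over. Pictures are saved under pics/ and viewed, and the job is handed in when it is done.

Besides the shell and the picture viewer there is one more tool, called after ">>>" as name(argument=value, ...), one argument or row to a line, values as JSON. carry_out: Moves the arm, as the interface text tells. Its arguments: {"type":"object","properties":{"steps":{"type":"array","items":{"type":"number"}},"grip_force":{"type":"number"}},"required":["steps"]}

```bash
mkdir -p pics; python3 - <<'E'
from rig import readout,cams
import cv2,numpy as np
for n in("side","top"):
    p=cams.capture(n);cv2.imwrite(f"pics/{n}0.png",cv2.cvtColor(p,cv2.COLOR_RGB2BGR))
    print(n,cams.calibration(n))
print(readout.sense())
E
```

```text
side {'fx': 585.8452015220794, 'fy': 585.8452015220794, 'cx': 321.18669687325564, 'cy': 237.89066966906478, 'R': array([[-0.96715489, -0.25380289,  0.0139825 ],
       [-0.18799067,  0.67717475, -0.71140275],
       [ 0.17108747, -0.69066523, -0.70264545]]), 't': array([ 533.92445932,  147.69832449, 1571.90988914])}
top {'fx': 476.71670091680545, 'fy': 476.71670091680545, 'cx': 319.819972234993, 'cy': 237.59468212244482, 'R': array([[-1.82501476e-02, -9.99833117e-01, -8.18415285e-04],
       [-9.89830033e-01,  1.81830473e-02, -1.41088205e-01],
       [ 1.41079541e-01, -1.76478853e-03, -9.89996691e-01]]), 't': array([  97.53729401,  516.84541418, 1428.14776314])}
{'time_s': 0.1, 'joints': array([-1.35140633e+00,  3.13368199e-01,  1.49835819e+00, -3.63455387e-05,
        1.33098434e+00, -2.23411700e-01]), 'dq': array([-0.00198066, -0.00095768, -0.00115714,  0.0010669 , -0.00077788,
       -0.00036234]), 'tau': array([ 2.59043416e-03, -4.12896609e+01, -2.60142893e+01, -1.60088075e-04,
        3.02698267e-03, -6.95124768e-06]), 'eef_pos': array([ 224.87244551, -474.15027696,  230.80662426]), 'ee_rot': array([-5.59075844e-04,  9.75589683e-01,  2.19600678e-01, -1.65261120e-05]), 'force': array([ 0.21732367,  0.45057226, -0.24623177]), 'wrist_torque': array([ 0.01263419,  0.02064612, -0.02641294]), 'grip_width': 0.9963536796410476}
```

View pics/side0.png

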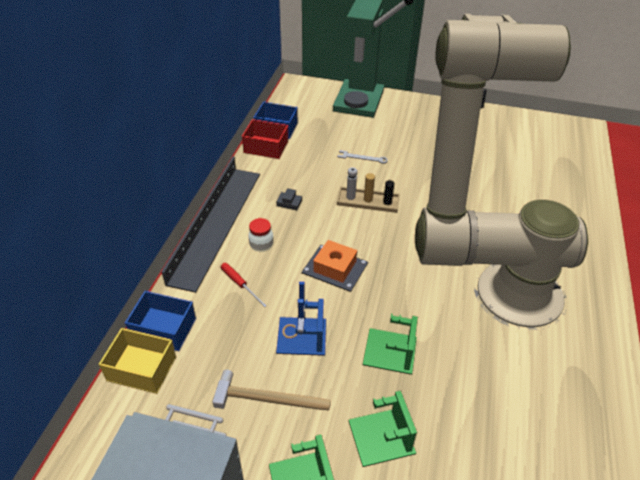

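View pics/top0.png

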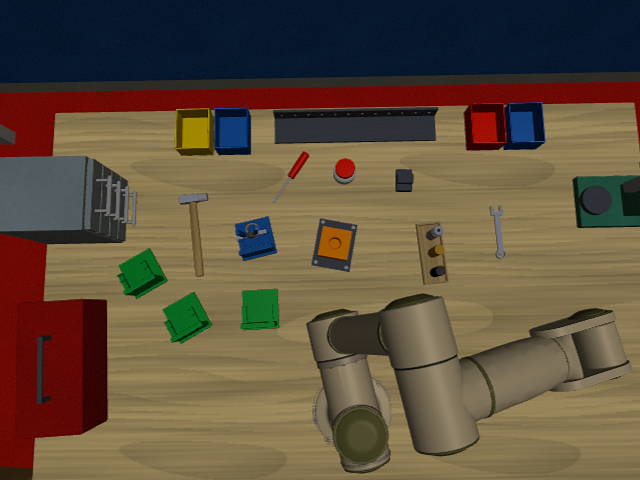

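The side picture shows the tray with three pins: steel at (352,184), brass at (369,188) and black at (389,192). The orange fixture is at (336,262), the blue stand with pliers at (302,325), and there are three green stands that are not meant. I'll enlarge these areas.

```bash
cat > h.py <<'E'
import numpy as np,cv2
from rig import readout,cams
def grab(n,f):
    p=cv2.cvtColor(cams.capture(n),cv2.COLOR_RGB2BGR);cv2.imwrite(f"pics/{f}.png",p);return p
def crop(f,x0,y0,w,h,s,out):
    p=cv2.imread(f"pics/{f}.png")[y0:y0+h,x0:x0+w]
    return cv2.imwrite(f"pics/{out}.png",cv2.resize(p,None,fx=s,fy=s,interpolation=cv2.INTER_CUBIC))
C={n:cams.calibration(n) for n in("side","top")}
def proj(n,X):
    c=C[n];q=c["R"]@np.array(X,float)+c["t"];return np.array([c["fx"]*q[0]/q[2]+c["cx"],c["fy"]*q[1]/q[2]+c["cy"]])
def ray(n,uv,z):
    c=C[n];d=c["R"].T@np.array([(uv[0]-c["cx"])/c["fx"],(uv[1]-c["cy"])/c["fy"],1]);o=-c["R"].T@c["t"]
    return o+d*(z-o[2])/d[2]
E
python3 -c "
from h import *
crop('side0',320,150,100,75,8,'s_tray');crop('top0',395,210,80,80,7,'t_tray')
crop('side0',260,230,120,90,6,'s_fix');crop('top0',300,205,80,75,8,'t_fix')
crop('side0',260,270,90,90,6,'s_st');crop('top0',220,205,70,65,8,'t_st')"
```

```text
(no output)
```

View pics/s_tray.png

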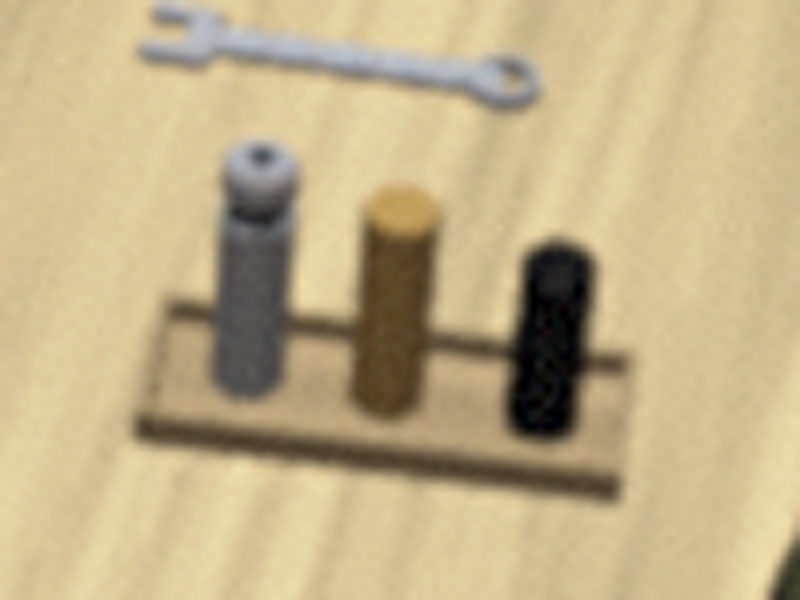

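View pics/t_tray.png

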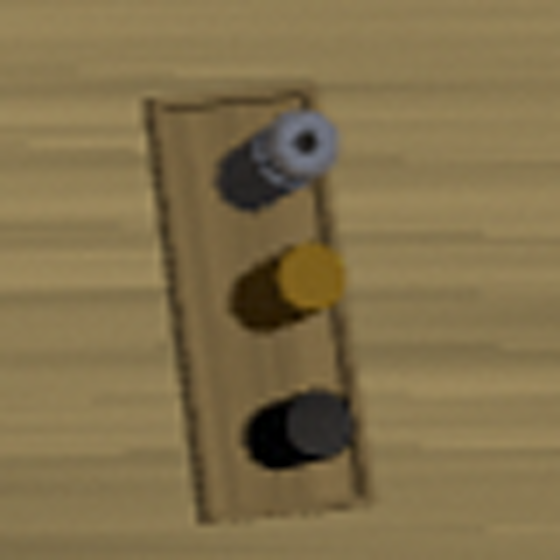

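View pics/s_fix.png

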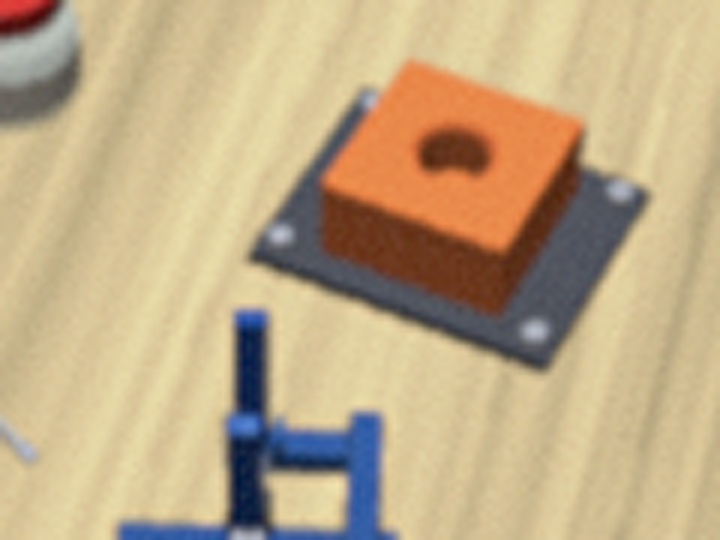

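View pics/t_fix.png

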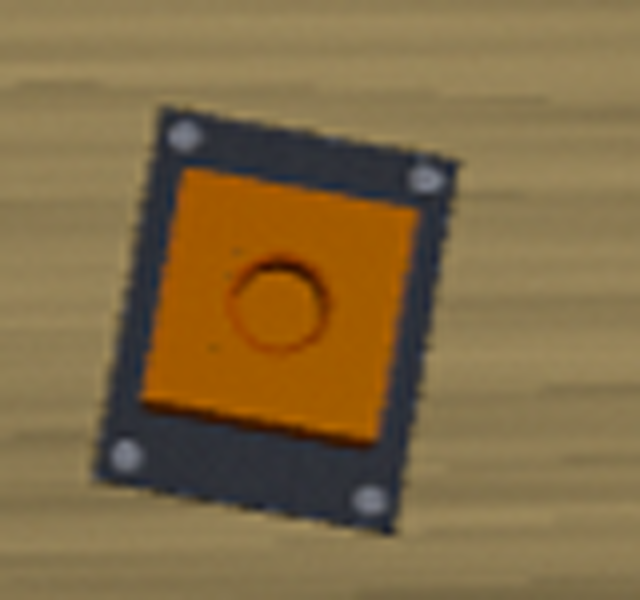

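View pics/s_st.png

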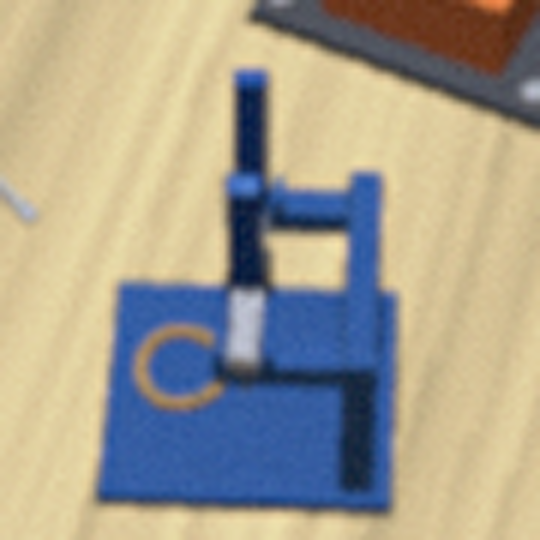

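View pics/t_st.png

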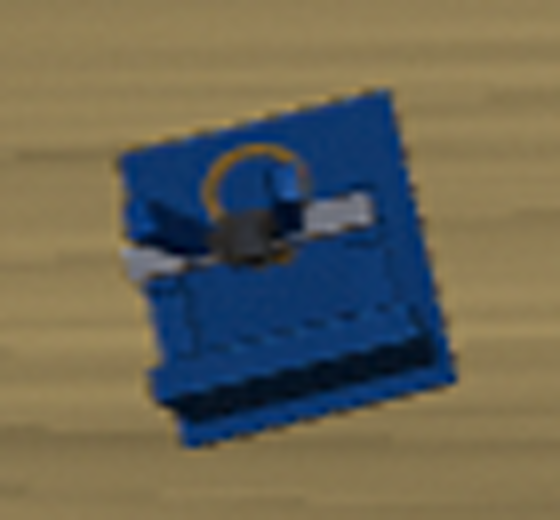

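The stub is the only steel pin with a dark groove, near side (351,176) and top (438,230). Brass and black are plain. Next I triangulate.

```bash
cat >> h.py <<'E'
def px(u,v,s,x0,y0): return np.array([(u+.5)/s-.5+x0,(v+.5)/s-.5+y0])
def tri(a,b):
    A=[];B=[]
    for n,uv in(("side",a),("top",b)):
        c=C[n];k=[(uv[0]-c["cx"])/c["fx"],(uv[1]-c["cy"])/c["fy"]]
        for i in(0,1):
            A.append(c["R"][i]-k[i]*c["R"][2]);B.append(k[i]*c["t"][2]-c["t"][i])
    return np.linalg.lstsq(np.array(A),np.array(B),rcond=None)[0]
E
python3 - <<'E'
from h import *
np.set_printoptions(precision=1,suppress=True)
T=lambda u,v:px(u,v,7,395,210)
S=lambda u,v:px(u,v,8,320,150)
for nm,t,s,z in(("stub",(305,142),(262,160),115),("brass",(312,277),(402,213),100),("black",(320,425),(558,267),85)):
    print(nm,ray("top",T(*t),z),ray("side",S(*s),z),tri(S(*s),T(*t)))
print("tray",[ray("top",T(*p),16) for p in((150,102),(310,90),(370,502),(205,520))])
F=lambda u,v:px(u,v,8,300,205);G=lambda u,v:px(u,v,6,260,230)
print("bore",ray("top",F(279,303),53),ray("side",G(455,152),53),tri(G(455,152),F(279,303)))
c=[ray("top",F(*p),53) for p in((183,168),(420,208),(380,438),(143,402))];print("fix",c,np.mean(c,0))
c=[ray("side",G(*p),53) for p in((410,60),(584,124),(505,252),(322,184))];print("fixs",c,np.mean(c,0))
H=lambda u,v:px(u,v,8,220,205);K=lambda u,v:px(u,v,6,260,270)
c=[ray("top",H(*p),6) for p in((120,155),(388,90),(455,380),(185,445))];print("stand",c,np.mean(c,0))
c=[ray("side",K(*p),6) for p in((120,283),(398,293),(390,508),(98,500))];print("stands",c,np.mean(c,0))
print("h",ray("top",H(145,208),180),ray("top",H(288,173),180),ray("side",K(252,76),180),ray("side",K(244,184),180))
print("bar",ray("top",H(128,258),95),ray("top",H(374,195),95))
print("ring",ray("side",K(180,367),25),ray("top",H(255,190),25))
print([-C[n]["R"].T@C[n]["t"] for n in C])
E
```

```text
stub [ 523.8 -256.8  115. ] [ 524.  -254.3  115. ] [ 524.4 -257.4  112.5]
brass [ 469.  -260.5  100. ] [ 469.8 -256.2  100. ] [ 470.  -261.6   95.7]
black [ 408.1 -264.3   85. ] [ 409.5 -259.1   85. ] [ 409.3 -265.7   79.7]
tray [array([ 558.5, -213.6,   16. ]), array([ 562.6, -285.4,   16. ]), array([ 378.6, -301.9,   16. ]), array([ 372. , -229.1,   16. ])]
bore [500.6  44.   53. ] [501.1  44.9  53. ] [501.  44.  52.]
fix [array([553.1,  79.4,  53. ]), array([536. , -10.5,  53. ]), array([448.5,   7.1,  53. ]), array([463.8,  96.2,  53. ])] [500.4  43.1  53. ]
fixs [array([535.3,  -6.9,  53. ]), array([448.6,  12. ,  53. ]), array([465.5,  98.1,  53. ]), array([553.9,  80. ,  53. ])] [500.8  45.8  53. ]
stand [array([571.3, 355.8,   6. ]), array([595.4, 250.2,   6. ]), array([479.8, 224.4,   6. ]), array([456.2, 329.7,   6. ])] [525.7 290.    6. ]
stands [array([596.1, 251.1,   6. ]), array([480.6, 225. ,   6. ]), array([456.8, 330.8,   6. ]), array([571.5, 358. ,   6. ])] [526.3 291.2   6. ]
h [522.  315.9 180. ] [533.4 266.3 180. ] [530.7 269.3 180. ] [518.8 321.3 180. ]
bar [517.1 336.7  95. ] [539.  245.9  95. ]
ring [554.2 299.6  25. ] [553.2 299.9  25. ]
[array([ 275.2, 1121.2, 1202.1]), array([ 311.9,   90.6, 1486.9])]
```

>>> carry_out(
  steps=[0,0,0,0,0,1.03,1,0,0,0,0,0,1.03,1,0,0,0,0,0,1.03,1,0,0,0,0,0,1.03,1,2.26,-1.37,0,0,0,0,1,2.26,-1.37,0,0,0,0,1,2.26,-1.37,0,0,0,0,1,2.26,-1.37,0,0,0,0,1,2.26,-1.37,0,0,0,0,1,2.26,-1.37,0,0,0,0,1,2.26,-1.37,0,0,0,0,1,2.26,-1.37,0,0,0,0,1,2.26,-1.37,0,0,0,0,1,2.26,-1.37,0,0,0,0,1,2.26,-1.37,0,0,0,0,1,2.26,-1.37,0,0,0,0,1,2.26,-1.37,0,0,0,0,1,2.26,-1.37,0,0,0,0,1,0,0,0,0,0,0,1,0,0,0,0,0,0,1],
  grip_force=50,
)

```text
time_s: 1.77
eef_pos: [524.8, -256.1, 230.7]
ee_rot: [-0.0, 0.999, 0.043, -0.0]
force: [-0.2, -0.3, 0.3]
grip_width: 1.001
```

>>> carry_out(
  steps=[-0.09,0.08,2,0,0,0,1,0,0,2,0,0,0,1,0,0,2,0,0,0,1,0,0,2,0,0,0,1,0,0,2,0,0,0,1,0,0,2,0,0,0,1,0,0,2,0,0,0,1,0,0,1.5,0,0,0,1,0,0,1,0,0,0,1,0,0,0.8,0,0,0,1,0,0,0.5,0,0,0,1,0,0,0,0,0,0,1,0,0,0,0,0,0,1],
)

```text
time_s: 2.85
eef_pos: [523.6, -258.1, 53.8]
ee_rot: [0.0, 0.999, 0.042, 0.0]
force: [0.2, -0.4, -0.4]
grip_width: 1.002
```

```bash
python3 -c "
from h import *
grab('side','s1');crop('s1',310,90,120,130,5,'s1c');grab('top','t1');crop('t1',395,190,100,100,6,'t1c')
print(readout.sense()['eef_pos'])"
```

```text
[ 523.76766117 -258.08843724   54.10728412]
```

View pics/s1c.png

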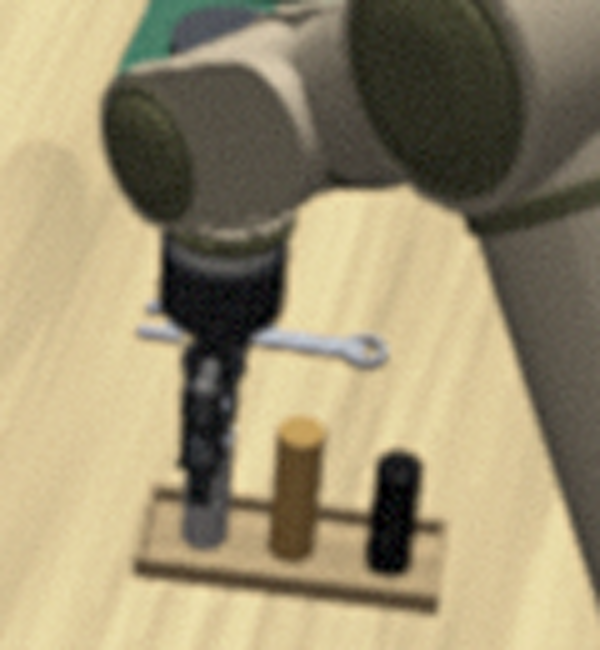

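The side picture shows the finger at crop (205,440), in line with the stub (205,520) and clear of the brass pin. I close the gripper.

>>> carry_out(
  steps=[0,0,0,0,0,0,-1,0,0,0,0,0,0,-1,0,0,0,0,0,0,-1,0,0,0,0,0,0,-1,0,0,0,0,0,0,-1,0,0,0,0,0,0,-1,0,0,0,0,0,0,-1,0,0,0,0,0,0,-1],
  grip_force=60,
)

```text
time_s: 3.62
eef_pos: [523.5, -257.5, 53.6]
ee_rot: [-0.0, 0.999, 0.042, 0.0]
force: [-0.6, 3.1, 5.0]
grip_width: 0.339
```

>>> carry_out(
  steps=[0,0,-0.3,0,0,0,-1,0,0,-0.7,0,0,0,-1,0,0,-1.5,0,0,0,-1,0,0,-2,0,0,0,-1,0,0,-2,0,0,0,-1,0,0,-2,0,0,0,-1,0,0,-1.5,0,0,0,-1,0,0,-1,0,0,0,-1,0,0,0,0,0,0,-1,0,0,0,0,0,0,-1],
)

```text
time_s: 4.45
eef_pos: [523.2, -257.8, 162.8]
ee_rot: [-0.0, 0.999, 0.042, -0.0]
force: [-0.9, 0.1, -5.4]
grip_width: 0.338
```

>>> carry_out(
  steps=[0,-0.5,0,0,0,0,-1,0,-1.1,0,0,0,0,-1,0,-1.9,0,0,0,0,-1,0,-2.1,0,0,0,0,-1,0,-2.1,0,0,0,0,-1,0,-2.1,0,0,0,0,-1,0,-2.1,0,0,0,0,-1,0.1,-2.1,0,0,0,0,-1,0.1,-2.1,0,0,0,0,-1,0.1,-2.1,0,0,0,0,-1,0,-2.1,0,0,0,0,-1,0,-2.1,0,0,0,0,-1,0,-2.1,0,0,0,0,-1,0,-2,0,0,0,0,-1,0,-1.7,0,0,0,0,-1,0,-1.1,0,0,0,0,-1,0,-0.6,0,0,0,0,-1,0,-0.3,0,0,0,0,-1,0,0,0,0,0,0,-1,0,0,0,0,0,0,-1],
)

```text
time_s: 6.12
eef_pos: [501.4, 42.9, 163.2]
ee_rot: [0.0, 0.999, 0.041, -0.0]
force: [0.1, -0.5, -5.6]
grip_width: 0.335
```

```bash
python3 -c "
from h import *
grab('side','s2');crop('s2',270,140,130,150,4,'s2c');grab('top','t2');crop('t2',290,180,100,100,6,'t2c')
print(readout.sense()['eef_pos'],readout.sense()['force'],readout.sense()['grip_width'])"
```

```text
[501.42157294  42.73092688 163.23369245] [-0.18009141  0.16686619 -5.15931796] 0.33886851224377185
```

View pics/s2c.png

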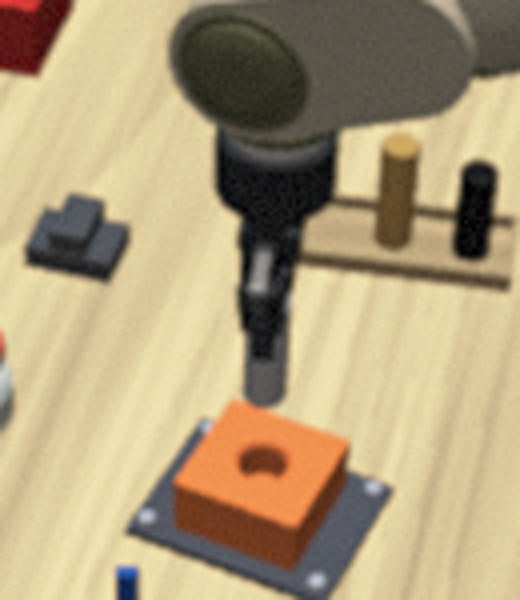

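View pics/t2c.png

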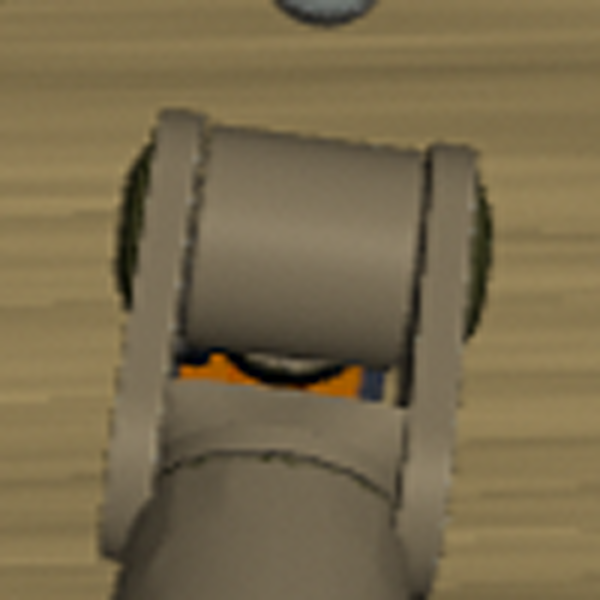

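```bash
python3 -c "
from h import *
crop('s2',320,210,30,60,10,'s2d')
for X in([501.4,42.8,114.5],[502,42.8,114.5],[500.8,44.3,53]):
  q=proj('side',X);print(X,q,((q-[320,210]+.5)*10-.5))
for z in (114.5,140):print([((proj('side',[501.4+15*np.cos(a),42.8+15*np.sin(a),z])-[320,210]+.5)*10-.5).round() for a in np.arange(0,6.28,.785)])
"
```

```text
[501.4, 42.8, 114.5] [336.22621021 238.25680972] [166.76210207 287.06809721]
[502, 42.8, 114.5] [336.00556829 238.21409206] [164.55568294 286.64092059]
[500.8, 44.3, 53] [335.58483574 254.78592579] [160.34835739 452.35925794]
[array([112., 276.]), array([118., 307.]), array([153., 326.]), array([196., 322.]), array([222., 298.]), array([215., 268.]), array([180., 249.]), array([138., 252.])]
[array([114., 207.]), array([121., 237.]), array([156., 256.]), array([200., 253.]), array([226., 228.]), array([219., 198.]), array([183., 179.]), array([140., 183.])]
```

View pics/s2d.png

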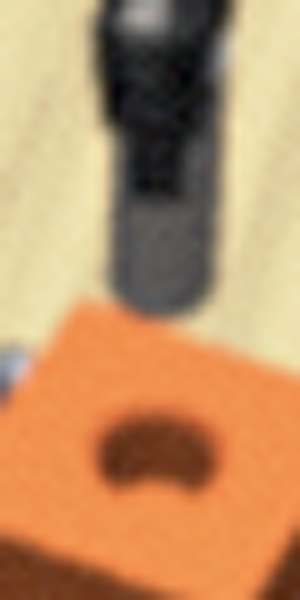

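>>> carry_out(
  steps=[-0.07,-0.09,1,0,0,0,-1,0,0,1.5,0,0,0,-1,0,0,1.5,0,0,0,-1,0,0,1,0,0,0,-1,0,0,0.6,0,0,0,-1,0,0,0.2,0,0,0,-1,0,0,0.2,0,0,0,-1,0,0,0.2,0,0,0,-1,0,0,0,0,0,0,-1,0,0,0,0,0,0,-1],
)

```text
time_s: 7.05
eef_pos: [500.8, 44.2, 101.7]
ee_rot: [0.0, 0.999, 0.042, 0.0]
force: [-0.7, -0.2, -5.5]
grip_width: 0.335
```

```bash
python3 -c "
from h import *
grab('side','s3');crop('s3',305,180,60,110,6,'s3c')
print(readout.sense()['eef_pos'],readout.sense()['force'])"
```

```text
[500.7914318   44.20218726 101.68388219] [-0.41013317  1.21614379 -4.43121937]
```

View pics/s3c.png

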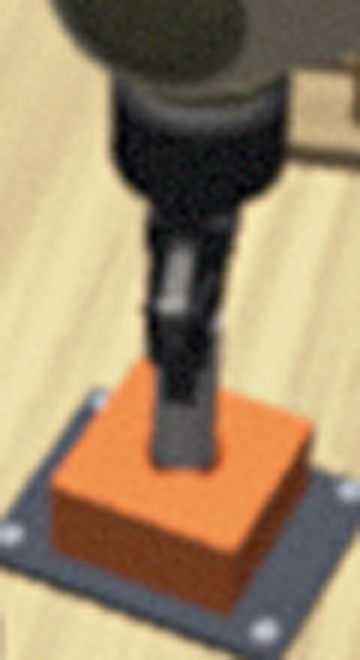

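The stub foot sits in the bore mouth at crop (185,465), evenly between the bore edges. I lower slowly.

>>> carry_out(
  steps=[0,0,0.2,0,0,0,-1,0,0,0.2,0,0,0,-1,0,0,0.2,0,0,0,-1,0,0,0.2,0,0,0,-1,0,0,0.2,0,0,0,-1,0,0,0,0,0,0,-1],
)

```text
time_s: 7.6
eef_pos: [500.3, 44.2, 90.8]
ee_rot: [-0.0, 0.999, 0.042, -0.0]
force: [0.3, 0.7, -5.0]
grip_width: 0.333
```

>>> carry_out(
  steps=[0,0,0.3,0,0,0,-1,0,0,0.3,0,0,0,-1,0,0,0.3,0,0,0,-1,0,0,0.3,0,0,0,-1,0,0,0.3,0,0,0,-1,0,0,0.2,0,0,0,-1,0,0,0,0,0,0,-1],
)

```text
time_s: 8.18
eef_pos: [500.3, 44.3, 73.8]
ee_rot: [-0.0, 0.999, 0.042, -0.0]
force: [-0.5, 0.6, -5.2]
grip_width: 0.338
```

>>> carry_out(
  steps=[0,0,0.1,0,0,0,-1,0,0,0.1,0,0,0,-1,0,0,0.05,0,0,0,-1,0,0,0,0,0,0,-1],
)

```text
time_s: 8.52
eef_pos: [500.6, 44.2, 71.8]
ee_rot: [-0.0, 0.999, 0.042, 0.0]
force: [0.4, -0.5, -5.2]
grip_width: 0.335
```

>>> carry_out(
  steps=[0,0,0.05,0,0,0,-1,0,0,0.05,0,0,0,-1,0,0,0,0,0,0,-1],
)

```text
time_s: 8.77
eef_pos: [500.8, 44.3, 71.5]
ee_rot: [0.0, 0.999, 0.042, 0.0]
force: [-2.6, 1.2, 4.0]
grip_width: 0.338
```

>>> carry_out(
  steps=[0,0,0,0,0,0,0,0,0,0,0,0,0,0.3,0,0,0,0,0,0,1,0,0,0,0,0,0,1,0,0,0,0,0,0,1,0,0,0,0,0,0,1],
)

```text
time_s: 9.27
eef_pos: [500.6, 44.2, 70.8]
ee_rot: [0.0, 0.999, 0.042, 0.0]
force: [0.2, -0.3, 0.3]
grip_width: 1.001
```

```bash
python3 -c "
from h import *
grab('side','s4');crop('s4',305,170,60,110,6,'s4c')
print(readout.sense()['eef_pos'],readout.sense()['force'])"
```

```text
[500.60104378  44.23217779  70.79545556] [-0.42422978  0.02394201  0.10842245]
```

View pics/s4c.png

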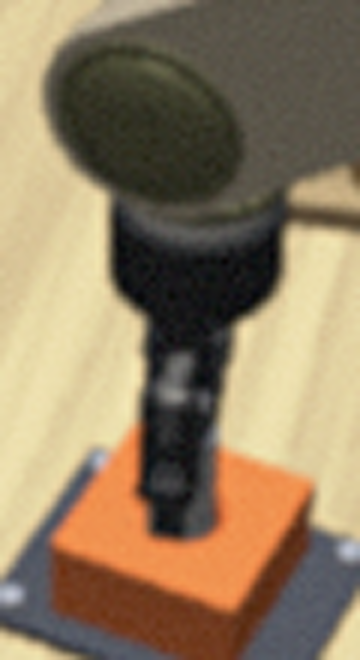

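>>> carry_out(
  steps=[0,0,-0.5,0,0,0,1,0,0,-1,0,0,0,1,0,0,-2,0,0,0,1,0,0,-2.5,0,0,0,1,0,0,-2.5,0,0,0,1,0,0,-2.5,0,0,0,1,0,0,-2.5,0,0,0,1,0,0,-2.5,0,0,0,1,0,0,-2,0,0,0,1,0,0,-1,0,0,0,1,0,0,0,0,0,-0.8,1,0,0,0,0,0,-0.8,1,0,0,0,0,0,0,1],
)

```text
time_s: 10.4
eef_pos: [500.3, 44.3, 260.9]
ee_rot: [-0.0, 0.994, 0.112, -0.0]
force: [-0.6, -0.1, 1.1]
grip_width: 1.002
```

```bash
python3 -c "
from h import *
grab('side','s5');crop('s5',300,190,80,90,6,'s5c')
print(readout.sense()['eef_pos'],readout.sense()['ee_rot'])"
```

```text
[500.34724544  44.26242045 260.74774469] [-6.58969229e-05  9.93867663e-01  1.10575888e-01 -1.94996321e-04]
```

View pics/s5c.png

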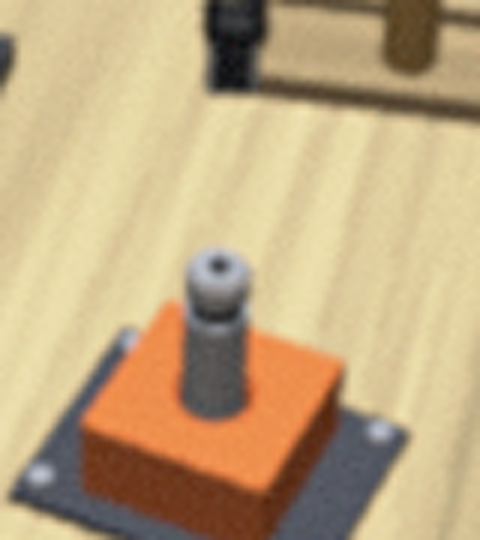

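>>> carry_out(
  steps=[0.5,-1.3,0,0,0,0,1,0.6,-1.75,0,0,0,0,1,0.6,-1.75,0,0,0,0,1,0.6,-1.75,0,0,0,0,1,0.6,-1.75,0,0,0,0,1,0.6,-1.75,0,0,0,0,1,0.6,-1.75,0,0,0,0,1,0.6,-1.75,0,0,0,0,1,0.6,-1.75,0,0,0,0,1,0.6,-1.75,0,0,0,0,1,0.6,-1.75,0,0,0,0,1,0.6,-1.75,0,0,0,0,1,0.6,-1.75,0,0,0,0,1,0.5,-1.3,0,0,0,0,1,0,0,0,0,0,0,1,0,0,0,0,0,0,1],
)

```text
time_s: 11.78
eef_pos: [528.2, 292.7, 260.3]
ee_rot: [0.0, 0.994, 0.111, -0.0]
force: [1.6, -1.1, -1.0]
grip_width: 1.0
```

```bash
python3 -c "
from h import *
grab('side','s6');crop('s6',240,170,130,180,4,'s6c')
crop('s6',315,215,45,55,12,'s6d');grab('top','t6');crop('t6',200,180,180,100,4,'t6c')
print(readout.sense()['eef_pos'],readout.sense()['ee_rot'])
q=proj('side',[500.8,44.3,133]);print(q,(q-[315,215]+.5)*12-.5)
q=proj('top',[500.8,44.3,133]);print(q)"
```

```text
[528.32932331 291.86087847 260.66083681] [ 1.36809868e-04  9.93875341e-01  1.10506752e-01 -2.15828487e-04]
[336.53992496 233.66355875] [263.9790995  229.46270501]
[335.16225326 238.70336708]
```

View pics/s6c.png

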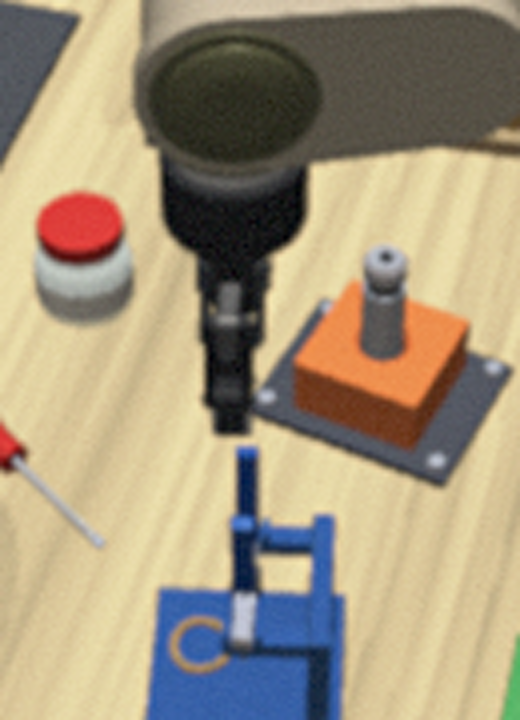

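View pics/s6d.png

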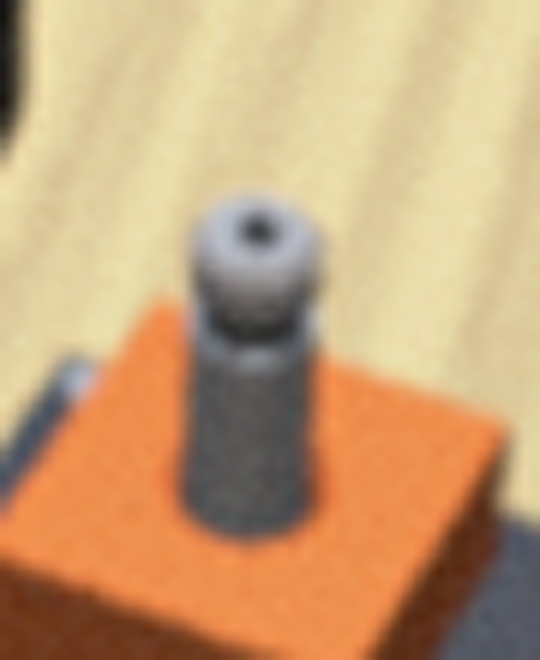

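View pics/t6c.png

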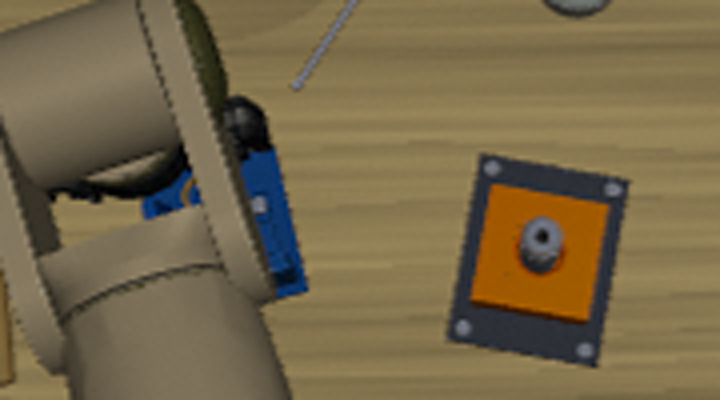

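Stub stands home: its top is seen at (336.0,233.9), against (336.5,233.7) predicted for fully home. The fingers stand over the pliers handles, so I descend.

>>> carry_out(
  steps=[0,-0.08,1,0,0,0,1,0,0,1.5,0,0,0,1,0,0,1.5,0,0,0,1,0,0,1.5,0,0,0,1,0,0,1.5,0,0,0,1,0,0,1.5,0,0,0,1,0,0,1.5,0,0,0,1,0,0,1,0,0,0,1,0,0,0.7,0,0,0,1,0,0,0.3,0,0,0,1,0,0,0,0,0,0,1,0,0,0,0,0,0,1],
)

```text
time_s: 12.88
eef_pos: [528.5, 293.3, 141.4]
ee_rot: [-0.0, 0.994, 0.111, 0.0]
force: [0.2, -0.6, 0.6]
grip_width: 1.0
```

```bash
python3 -c "
from h import *
grab('side','s7');crop('s7',240,230,130,130,5,'s7c')
print(readout.sense()['eef_pos'],readout.sense()['force'])"
```

```text
[528.53006363 293.36914608 141.55903549] [ 0.00462656  0.41730162 -0.22082343]
```

View pics/s7c.png

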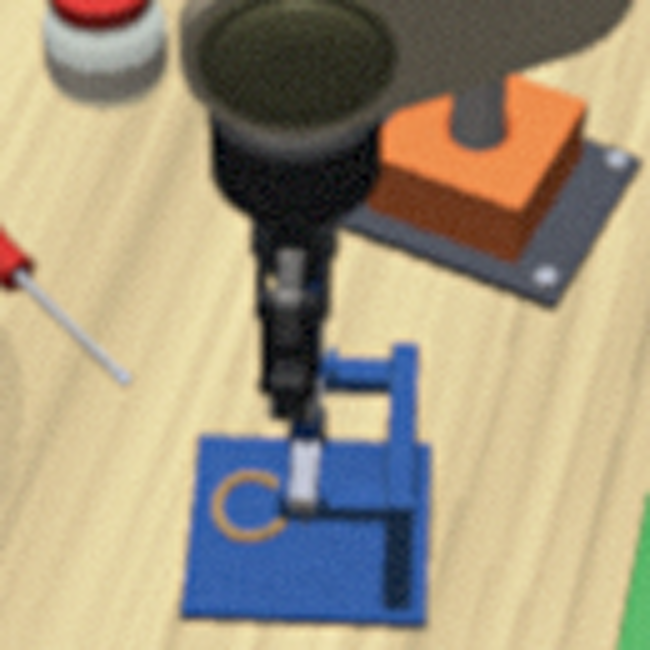

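```bash
python3 -c "
from h import *
crop('s7',275,290,50,55,12,'s7d')
p=.2235;ex=np.array([np.cos(p),np.sin(p),0]);ey=np.array([-np.sin(p),np.cos(p),0]);g=np.array([528.3,293,0])
def P(a,b,z):
  q=(proj('side',g+a*ex+b*ey+[0,0,z])-[275,290]+.5)*12-.5;return q.round()
for n,a in(('finger',11),('handle',7)):
  for b,z in((46,153),(56,153),(29,110),(29,130),(29,104)):print(n,b,z,P(-a,b,z),P(a,b,z))
print('bar end',P(0,46,95),P(0,46,85),'ring',P(25,0,25))
"
```

```text
finger 46 153 [348. 289.] [231. 285.]
finger 56 153 [345. 332.] [227. 328.]
finger 29 110 [354. 357.] [241. 353.]
finger 29 130 [354. 293.] [239. 289.]
finger 29 104 [354. 376.] [241. 372.]
handle 46 153 [327. 288.] [252. 286.]
handle 56 153 [323. 331.] [249. 328.]
handle 29 110 [334. 356.] [261. 354.]
handle 29 130 [333. 292.] [260. 290.]
handle 29 104 [334. 375.] [262. 373.]
bar end [293. 473.] [294. 504.] ring [189. 492.]
```

View pics/s7d.png

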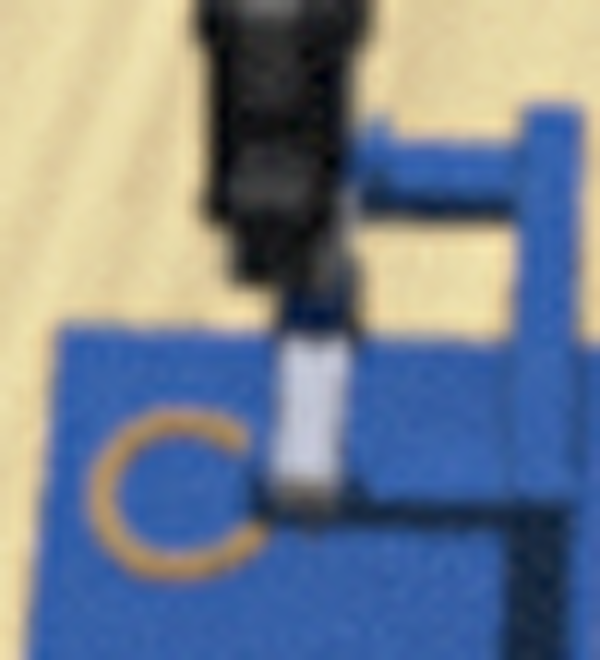

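The handle centre, crop column 315, lies about 3 mm to -x of the finger centre at column 288. I shift 3 mm before squeezing.

>>> carry_out(
  steps=[-0.3,0,0,0,0,0,1,0,0,0,0,0,0,1,0,0,0,0,0,0,-1,0,0,0,0,0,0,-1,0,0,0,0,0,0,-1,0,0,0,0,0,0,-1,0,0,0,0,0,0,-1,0,0,0,0,0,0,-1,0,0,0,0,0,0,-1,0,0,0,0,0,0,-1],
  grip_force=35,
)

```text
time_s: 13.77
eef_pos: [526.2, 293.4, 143.1]
ee_rot: [-0.001, 0.994, 0.111, 0.002]
force: [-1.0, 2.3, 13.3]
grip_width: 0.444
```

```bash
python3 -c "
from h import *
grab('side','s8');crop('s8',275,290,50,55,12,'s8d')
print(readout.sense())"
```

```text
{'time_s': 13.8167, 'joints': array([3.14124093e-01, 5.55263745e-01, 1.37379585e+00, 7.46567995e-04,
       1.20820478e+00, 1.66155863e+00]), 'dq': array([-0.00020521,  0.00060973, -0.00044734,  0.00162702,  0.00034783,
        0.00015027]), 'tau': array([-1.56489909e+00, -4.37265301e+01, -2.08436590e+01, -5.15657477e-01,
       -3.07387132e-01,  1.65360438e-02]), 'eef_pos': array([526.15294239, 293.4080286 , 143.05626624]), 'ee_rot': array([-7.77294571e-04,  9.93782444e-01,  1.11317783e-01,  2.04971240e-03]), 'force': array([-1.19026836,  1.51658665, 13.06535811]), 'wrist_torque': array([0.24982485, 0.34912097, 0.10100963]), 'grip_width': 0.44101643140652347}
```

View pics/s8d.png

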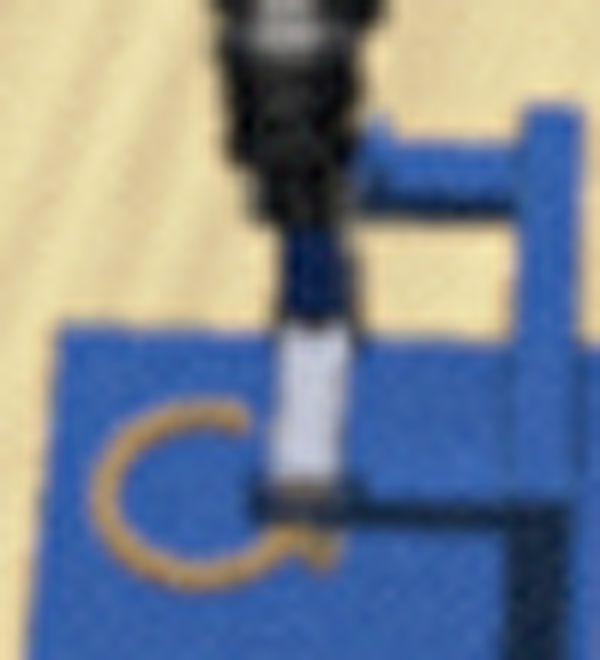

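The ring is spread (outer columns about 92–310 in the crop, a gap at the tips) and the grip stopped at 0.44. I lift straight up.

>>> carry_out(
  steps=[0,0,-0.2,0,0,0,-1,0,0,-0.4,0,0,0,-1,0,0,-0.6,0,0,0,-1,0,0,-0.8,0,0,0,-1,0,0,-1,0,0,0,-1,0,0,-1.2,0,0,0,-1,0,0,-1.5,0,0,0,-1,0,0,-1.5,0,0,0,-1,0,0,-1.5,0,0,0,-1,0,0,-1.5,0,0,0,-1,0,0,-1.5,0,0,0,-1,0,0,-1.5,0,0,0,-1,0,0,-0.8,0,0,0,-1,0,0,-0.4,0,0,0,-1,0,0,0,0,0,0,-1,0,0,0,0,0,0,-1],
)

```text
time_s: 15.15
eef_pos: [525.1, 292.6, 284.2]
ee_rot: [0.0, 0.994, 0.111, -0.0]
force: [0.1, -0.4, -2.0]
grip_width: 0.442
```

```bash
python3 -c "
from h import *
grab('side','s9');crop('s9',240,150,120,150,5,'s9d');grab('top','t9')
print(readout.sense())"
```

```text
{'time_s': 15.25, 'joints': array([3.13642019e-01, 4.59349443e-01, 1.15325850e+00, 6.70302521e-06,
       1.53073294e+00, 1.66156630e+00]), 'dq': array([-0.00047896, -0.00029543, -0.00208517, -0.00090477,  0.00180454,
        0.00175491]), 'tau': array([ 2.20725703e-02, -5.09218454e+01, -2.83686572e+01,  5.19103173e-05,
        5.10315193e-03,  1.12755518e-05]), 'eef_pos': array([525.0207581 , 292.55572305, 283.82331737]), 'ee_rot': array([ 1.72268916e-04,  9.93797065e-01,  1.11205352e-01, -8.56978826e-04]), 'force': array([-0.6935428 , -0.07759614, -3.15571812]), 'wrist_torque': array([-0.02106891,  0.04597992,  0.01657795]), 'grip_width': 0.44402232408932674}
```

View pics/s9d.png

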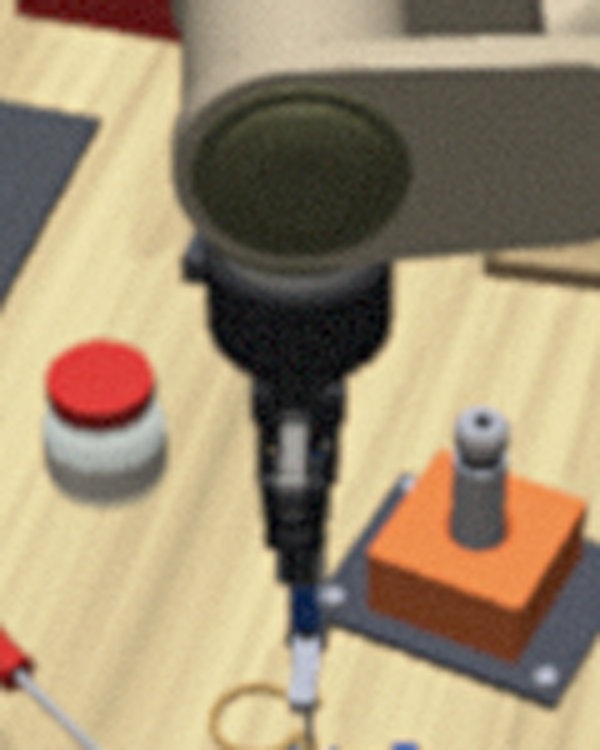

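View pics/t9.png

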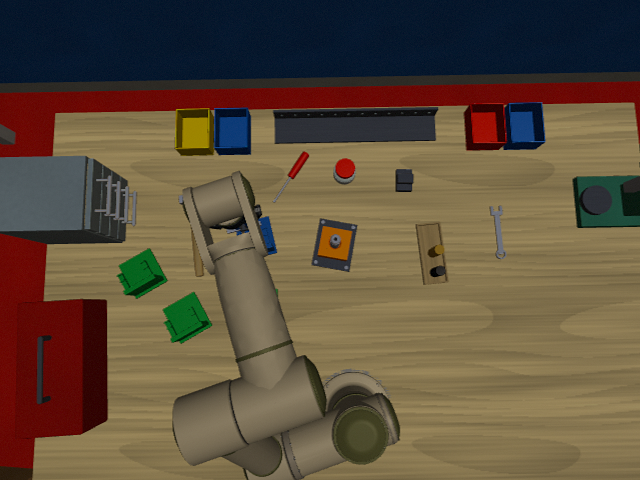

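The pliers hang from the gripper and the ring is at crop (258,718). I measure where it sits relative to the tool.

```bash
python3 -c "
from h import *
crop('s9',270,255,50,60,12,'s9e');crop('t9',220,185,70,60,10,'t9e')
p=2*np.arctan2(.1112,.9938);ex=np.array([np.cos(p),np.sin(p),0]);g=np.array([525.1,292.6,0])
r=g+25*ex+[0,0,166];print(r)
for R in(18,22):
  pts=np.array([proj('side',r+[R*np.cos(a),R*np.sin(a),0]) for a in np.arange(0,6.28,.1)]);q=(pts-[270,255]+.5)*12-.5
  print(R,q.min(0),q.max(0))
print((proj('side',r)-[270,255]+.5)*12-.5)
for d in ([1,0,0],[0,1,0],[0,0,1]): print((proj('side',r+d)-proj('side',r))*12)
"
```

```text
[549.4817304  298.12550656 166.        ]
18 [154.59715256 399.14094443] [343.17949145 544.27353486]
22 [133.61581863 383.34793406] [364.11551361 560.74022816]
[248.95028689 471.03679772]
[-5.01344748 -1.06909228]
[-1.51961397  3.89068797]
[-0.12082987 -3.37378876]
```

View pics/s9e.png

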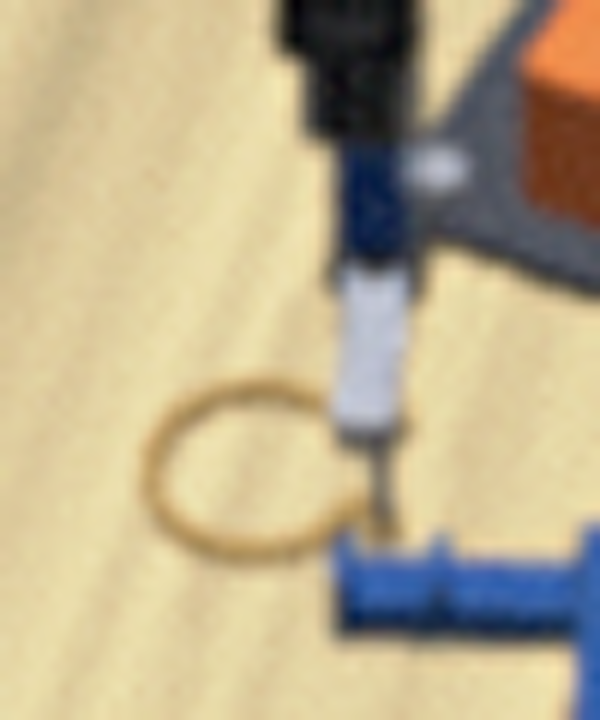

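View pics/t9e.png

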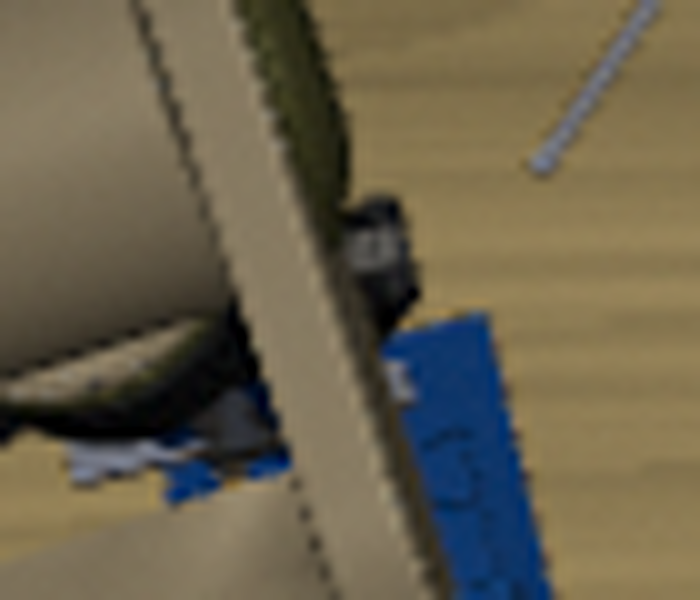

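>>> carry_out(
  steps=[-0.3,0.7,0,0,0,0,-1,-0.75,1.78,0,0,0,0,-1,-0.75,1.78,0,0,0,0,-1,-0.75,1.78,0,0,0,0,-1,-0.75,1.78,0,0,0,0,-1,-0.75,1.78,0,0,0,0,-1,-0.75,1.78,0,0,0,0,-1,-0.75,1.78,0,0,0,0,-1,-0.75,1.78,0,0,0,0,-1,-0.75,1.78,0,0,0,0,-1,-0.75,1.78,0,0,0,0,-1,-0.75,1.78,0,0,0,0,-1,-0.75,1.78,0,0,0,0,-1,-0.3,0.7,0,0,0,0,-1,-0.22,0.48,0,0,0,0,-1,-0.22,0.48,0,0,0,0,-1,0,0,0,0,0,0,-1,0,0,0,0,0,0,-1,0,0,0,0,0,0,-1],
)

```text
time_s: 16.83
eef_pos: [479.8, 39.7, 284.7]
ee_rot: [-0.0, 0.994, 0.112, -0.0]
force: [-0.3, -1.1, -1.4]
grip_width: 0.443
```

```bash
python3 -c "
from h import *
grab('side','s10');crop('s10',305,185,60,60,11,'s10e');grab('top','t10');crop('t10',290,190,90,80,8,'t10e')
print(readout.sense()['eef_pos'],readout.sense()['ee_rot'],readout.sense()['force'],readout.sense()['grip_width'])"
```

```text
[479.82696907  39.61126232 284.72750174] [-6.06742276e-05  9.93752625e-01  1.11605176e-01 -3.52362842e-05] [-1.35621769  0.56981581 -2.21877655] 0.44102258289809737
```

View pics/s10e.png

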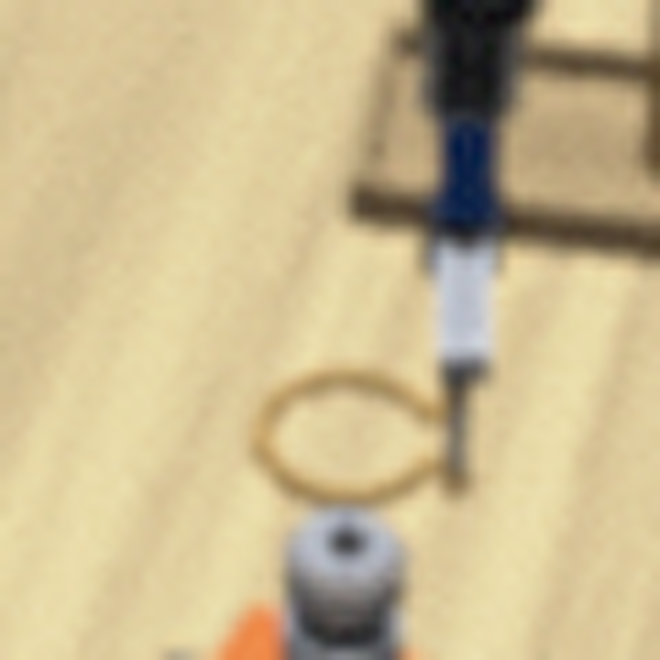

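View pics/t10e.png

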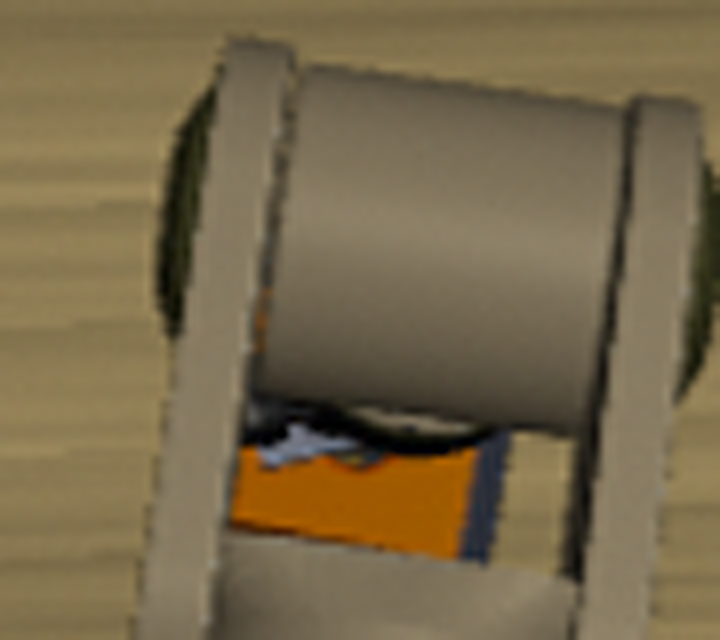

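```bash
cat > fit.py <<'E'
from h import *
from scipy.optimize import least_squares
import sys
def fit(f,x0,y0,s,mid,stubtop,tcp):
    p=2*np.arctan2(.1116,.99375);ex=np.array([np.cos(p),np.sin(p)])
    # mid: left col, top row, bottom row of ring centreline (crop px)
    f2=lambda uv:(uv-[x0,y0]+.5)*s-.5
    a=np.linspace(0,2*np.pi,200)
    def ext(v):
        q=np.array([f2(proj('side',[v[0]+20*np.cos(t),v[1]+20*np.sin(t),v[2]])) for t in a])
        return np.array([q[:,0].min(),q[:,1].min(),q[:,1].max()])
    for z in(165,167,169):
        r=least_squares(lambda v:ext([v[0],v[1],z])-mid,[tcp[0]+24,tcp[1]+5]);print('z',z,'ring',r.x.round(1),'res',r.fun.round(1),'off tcp',(r.x-tcp[:2])@ex,(r.x-tcp[:2])@[-ex[1],ex[0]])
    print('stub',ray('side',px(*stubtop,s,x0,y0),133))
E
python3 - <<'E'
from fit import *
fit('s10',305,185,11,np.array([263,377,493]),(347,540),[479.8,39.65])
E
```

```text
z 165 ring [503.3  42.1] res [ 0.  -0.4  0.4] off tcp 23.46861206987872 -2.793944592135991
z 167 ring [502.8  44.2] res [ 0.  -0.6  0.5] off tcp 23.46275482157902 -0.6706686016988619
z 169 ring [502.4  46.3] res [ 0.  -0.7  0.7] off tcp 23.456897639129743 1.4526031789548537
stub [501.95740226  44.51565628 133.        ]
```

>>> carry_out(
  steps=[-0.09,0.03,0.4,0,0,0,-1,0,0,0.6,0,0,0,-1,0,0,0.6,0,0,0,-1,0,0,0.5,0,0,0,-1,0,0,0.3,0,0,0,-1,0,0,0.2,0,0,0,-1,0,0,0,0,0,0,-1,0,0,0,0,0,0,-1],
)

```text
time_s: 17.6
eef_pos: [479.0, 38.6, 258.9]
ee_rot: [0.0, 0.994, 0.111, 0.0]
force: [0.2, -0.3, -1.5]
grip_width: 0.443
```

```bash
python3 -c "
from h import *
grab('side','s11');crop('s11',315,200,45,50,14,'s11e')
print(readout.sense()['eef_pos'],readout.sense()['force'],readout.sense()['grip_width'])
f=lambda X:((proj('side',X)-[315,200]+.5)*14-.5).round()
print(f([501.7,44.4,133]),f([501.7,44.4,141.0]))"
```

```text
[479.05058779  38.60218879 258.98689303] [-0.08704065  0.055649   -1.81161317] 0.44593822636667374
[303. 477.] [305. 446.]
```

View pics/s11e.png

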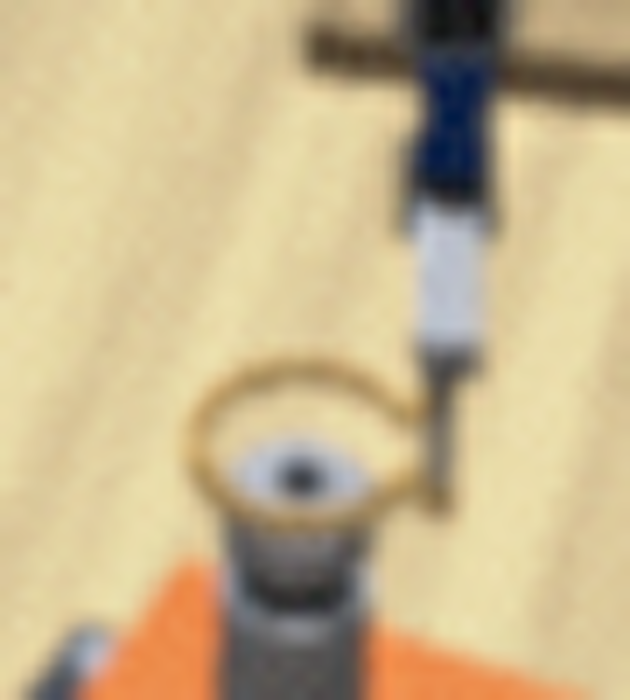

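```bash
sed -i 's/for z in(165,167,169)/for z in(140,141,142,143)/' fit.py; python3 - <<'E'
from fit import *
fit('s11',315,200,14,np.array([199,370,518]),(298,478),[479.05,38.6])
E
```

```text
z 140 ring [501.8  42.5] res [ 0.  -0.5  0.5] off tcp 23.077136903617575 -1.2735247701890104
z 141 ring [501.6  43.5] res [ 0.  -0.6  0.5] off tcp 23.075552882561336 -0.23748449904898442
z 142 ring [501.4  44.5] res [ 0.  -0.6  0.6] off tcp 23.07396887413899 0.7985547764521607
z 143 ring [501.1  45.5] res [ 0.  -0.7  0.7] off tcp 23.072384886360513 1.8345930812537423
stub [502.60007647  44.85857835 133.        ]
```

>>> carry_out(
  steps=[0.06,-0.06,0,0,0,0,-1,0,0,0.2,0,0,0,-1,0,0,0.2,0,0,0,-1,0,0,0.2,0,0,0,-1,0,0,0.2,0,0,0,-1,0,0,0.2,0,0,0,-1,0,0,0.2,0,0,0,-1,0,0,0.2,0,0,0,-1,0,0,0,0,0,0,-1,0,0,0,0,0,0,-1],
)

```text
time_s: 18.48
eef_pos: [479.4, 39.3, 244.7]
ee_rot: [-0.0, 0.994, 0.111, -0.0]
force: [0.2, 0.0, -2.8]
grip_width: 0.445
```

```bash
python3 -c "
from h import *
grab('side','s12');crop('s12',315,200,45,50,14,'s12e')
print(readout.sense()['eef_pos'],readout.sense()['force'],readout.sense()['wrist_torque'])"
```

```text
[479.43718839  39.34637285 244.83702743] [-0.481679    0.43205848 -2.72741133] [0.07864368 0.01844333 0.02172002]
```

View pics/s12e.png

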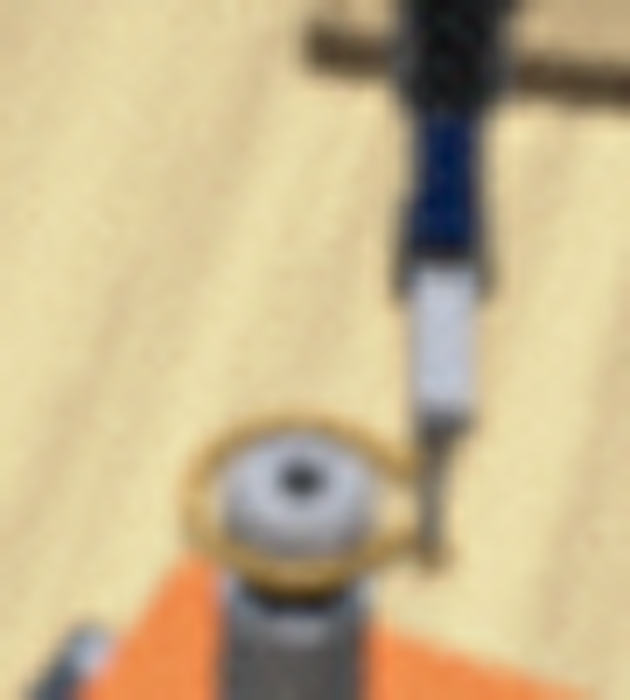

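The spread ring is around the stub head with even gaps (left edge 195, stub 222–378, crop) and there is no contact force. I lower to the groove.

>>> carry_out(
  steps=[0,0,0.2,0,0,0,-1,0,0,0.2,0,0,0,-1,0,0,0.2,0,0,0,-1,0,0,0.2,0,0,0,-1,0,0,0.2,0,0,0,-1,0,0,0.2,0,0,0,-1,0,0,0.15,0,0,0,-1,0,0,0,0,0,0,-1,0,0,0,0,0,0,-1],
)

```text
time_s: 19.28
eef_pos: [479.4, 39.3, 231.2]
ee_rot: [-0.0, 0.994, 0.111, -0.0]
force: [0.1, -0.7, -2.5]
grip_width: 0.443
```

```bash
python3 -c "
from h import *
grab('side','s13');crop('s13',315,200,45,50,14,'s13e')
print(readout.sense()['eef_pos'],readout.sense()['force'],readout.sense()['wrist_torque'],readout.sense()['ee_rot'])
f=lambda X:((proj('side',X)-[315,200]+.5)*14-.5)
for z in(111,113,115):
  q=np.array([f([502.2+20*np.cos(t),44.6+20*np.sin(t),z]) for t in np.linspace(0,6.28,200)]);print(z,q.min(0),q.max(0))
print(f([502.2,44.6,133]))"
```

```text
[479.46172237  39.33605339 231.36812075] [-0.20922511  0.28317598 -2.19434153] [-0.01693675 -0.02486759  0.01545374] [9.05608128e-06 9.93797699e-01 1.11203100e-01 6.87942432e-05]
111 [190.83203304 486.9693212 ] [402.59154709 636.26164293]
113 [191.06898893 479.45267955] [403.02079634 628.74234674]
115 [191.30637558 471.92249937] [403.4508259  621.20925571]
[300.40567787 477.4699944 ]
```

View pics/s13e.png

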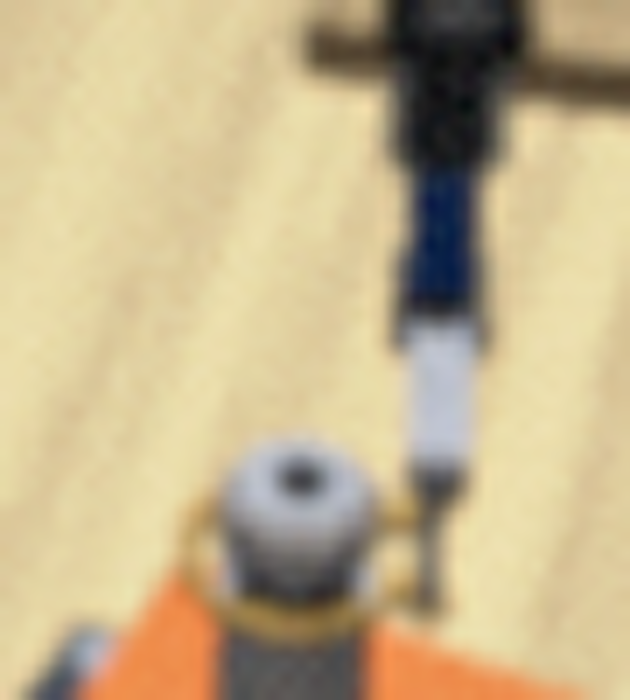

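The bottom of the ring is at row ~624, against 629 expected at exact groove height, so it is about 1 mm high. I lower 0.7 mm.

>>> carry_out(
  steps=[0,0,0.07,0,0,0,-1,0,0,0,0,0,0,-1,0,0,0,0,0,0,-1,0,0,0,0,0,0,-1,0,0,0,0,0,0,-1,0,0,0,0,0,0,-1],
)

```text
time_s: 19.83
eef_pos: [479.4, 39.3, 230.6]
ee_rot: [0.0, 0.994, 0.111, 0.0]
force: [0.5, -0.6, -1.8]
grip_width: 0.441
```

```bash
python3 -c "
from h import *
grab('side','s14');crop('s14',315,200,45,50,14,'s14e')
s=readout.sense();print(s['eef_pos'],s['force'],s['wrist_torque'],s['grip_width'])"
```

```text
[479.43738236  39.34379535 230.62139899] [-0.5903905   0.39955713 -1.56993333] [ 0.04167101 -0.01704442 -0.0065731 ] 0.44212929658642997
```

View pics/s14e.png

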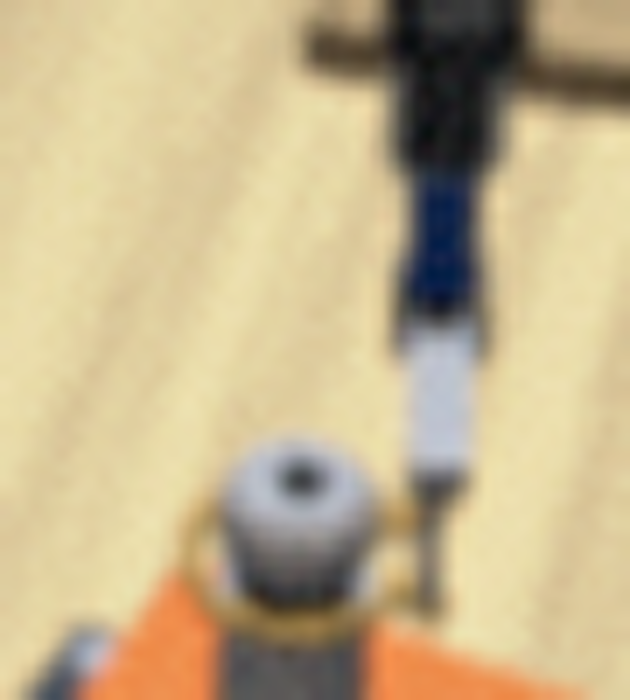

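View pics/s14.png

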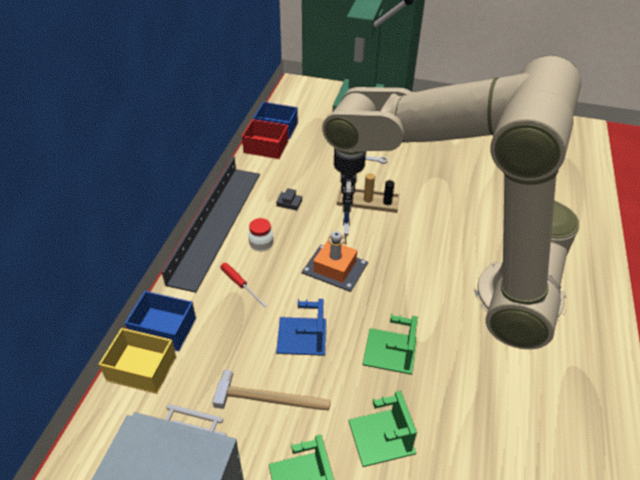

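The ring lies around the groove, with its bottom at row ~626 (629 predicted) and its left edge at 192 (191 predicted). The wrist force is only the pliers' weight, and the other things are where they were.

```bash
python3 -c "
from rig import finish_job;print(finish_job())"
```

```text
the job is handed in; nothing more can be done
None
```

I handed the job in at about 20 s of the 64 s allowed. The stub stands groove end up in the bore, released. The pliers hold the spread ring around its groove, carried by the gripper alone. No verdict was reported.

**Last checks**
- **Stub:** in the side picture its top is within about 0.5 px of where it should be when fully home. The TCP was also at the expected height when the foot touched the floor.
- **Squeeze:** the gripper is holding at an opening of 0.44 (grip force 35 N), which matches the handles shut to their stop. The ring is visibly open.
- **Ring height:** about 113 mm from the tool position, and about 0.5 to 1 mm higher from the side picture. The allowance is 4 mm.
- **Ring sideways:** centred on the stub to about 1 mm.
- **Contact:** the wrist feels only about the weight of the pliers (1.6 to 2.5 N), so nothing suggests the ring is touching the stub.
- **Other things:** they look unmoved in the last side picture. I judged this by eye and did not measure it.

**Where measurements disagreed**
- The side camera put the stub about 1 mm farther in x than the tool position did. I placed the ring using stub and ring in the same picture, so that this error largely cancels.
- The pliers sit about 2 mm off-centre in the pads. I measured that and corrected for it.
- The arm hid the ring in the top camera, so ring height and y come from the side camera and the tool position alone.

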